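# Shingle a small sloping roof panel in lapped courses

## Task

The eave course is already nailed to the little sloping roof panel. Lay the long shingle and then the short shingle as the next two courses, thick end downhill and clipped corners uphill, square and centred above the eave shingle: the lower edge of the long one on the first scribed line, the lower edge of the short one on the second, so each overlaps the course below. Both must stay lying there flat, and leave the other things on the bench where they are.

Things in the scene. Friction and masses are not known exactly. Their poses are not given: they have to be found in the camera images.
- roof_panel: Fixed plywood roof panel on a low stand: 205 mm up the slope, 112 mm wide, rising at 18 degrees away from the robot. Origin: middle of the lowest (eave) edge on the boarding's upper face, 36 mm above the bench; x up the slope, y left along the eave, z square out of the boarding. Dark lines are scribed right across it at x = 50 and 100 mm. Nothing but the eave shingle rises above the boarding.
- eave_shingle (a point): Middle of the butt's lower edge of the eave shingle nailed on the panel (same as the panel's origin). It is 60 mm wide and shaped as the long shingle: 10 mm thick at panel x = 0, 3.1 mm at x = 110 mm. The scribed lines show at both sides of it.
- line_1 (a point): First scribed line, mid panel, on the boarding (50 mm up from the eave; frame as the panel). A shingle with its butt here lies on the eave shingle's top, 3.6 degrees flatter than the boarding, its butt's underside 7 mm above the boarding. Dry wood: friction holds it on the slope.
- line_2 (a point): Second scribed line, mid panel, on the boarding (100 mm up from the eave; frame as the panel). A shingle with its butt here lies on the long shingle's top, 7.2 degrees flatter than the boarding, its butt's underside 10.5 mm above the boarding.
- long_shingle: Long shingle, 110 mm long, loose on the bench, 45 g; plain wood, 60 mm wide, underside flat, sides upright, 10 mm thick at the butt end tapering evenly to 3.1 mm at the head. Butt cut square, head with both corners clipped 14 mm at 45 degrees. Origin: middle of the underside; x from butt to head, z up from the underside.
- short_shingle: Short shingle, 75 mm long, loose on the bench, 32 g; plain wood, 60 mm wide, underside flat, sides upright, 10 mm thick at the butt end tapering evenly to 3.1 mm at the head. Butt cut square, head with both corners clipped 14 mm at 45 degrees. Origin: middle of the underside; x from butt to head, z up from the underside.
- long_shingle_butt (a point): middle of the long shingle's lower butt edge, on its underside (55 mm along -x from its origin)
- long_shingle_head (a point): middle of the long shingle's head edge, on its underside (55 mm along +x from its origin)
- short_shingle_butt (a point): middle of the short shingle's lower butt edge, on its underside (37.5 mm along -x from its origin)
- short_shingle_head (a point): middle of the short shingle's head edge, on its underside (37.5 mm along +x from its origin)
- tape_spool: Bystander, leave alone: tape spool, 53 mm across and 20 mm high; origin under its middle
- block_d: Bystander, leave alone: turned wooden disc, 56 mm across and 32 mm high; origin under its middle
- try_square: Bystander, leave alone: try square lying flat, 163 x 100 x 19 mm; origin under its middle
- taped_punch: Bystander, leave alone: taped punch, 122 mm long, 18 mm thick; origin under its middle
- twin_lamp: Fixed goose-neck work lamp with two dark heads, back left beyond the panel; foot about 180 mm across. Its heads and necks hang 0.2 to 0.4 m above the bench, up to 0.25 m round the origin, which lies on the bench under the lamp's middle. Keep the arm clear: coming from the left, pass close in front of the robot.

How it is judged:
By the outcome, as a careful person would: the job done as asked, in the order asked, and still so for the second after the job is handed in, with the robot touching nothing.
It also fails if it takes over 70 s, if anything falls off the work surface, if the arm or the gripper's body presses on something with over 40 N, if the wrist force passes 120 N, or if a joint passes its speed limit or range.

## Robot

A 6-joint arm with a two-finger parallel gripper is mounted at the origin on a cart in front of the work surface, level with it; the furniture and walls round the work are solid. World frame = base frame: x ahead of the robot, y to its left, z up, the work surface at z = 0. Lengths are in mm, angles in degrees, forces in N, time in s.
With the tool pointing down it reaches from about 300 to 850 mm from the base axis. Payload 4.2 kg.
Tool frame: the origin (TCP) lies midway between the tips of the shut fingers; the grasp point (between the pads) lies 19 mm behind it; z points along the fingers, y is the line along which they close (so a half turn about z gives the same grasp; the last joint's range is limited). The gripper opens to 91 mm and grips with 3 to 60 N. Pads are 32 mm wide; open, the fingers measure 118 mm over their backs; the gripper's body (76 mm by 178 mm) begins 60 mm behind the grasp point.
Start: joints at [-72.078, 18.312, 89.639, -0, 72.044, -1.146], TCP at [187.851, -543.466, 213.976] pointing down, gripper open.
Joint ranges: [-177.97, 177.97], [-48.28, 115.42], [12.27, 149.76], [-77.06, 257.06], [2.81, 150.46], [-146.56, 146.56]. Speed limits (degrees/s): [147.25, 147.25, 180, 180, 180, 180].

## Interface

Orientations are given as [roll, pitch, yaw] about the fixed x, y, z axes, in that order (R = Rz(yaw) Ry(pitch) Rx(roll)).
In Python, from workcell import env gives the robot as it stands.
- The arm moves only by the shell command python3 drive.py 'ROWS' [OPENING] [FORCE]. ROWS is rows parted by semicolons, their numbers by spaces, 1 to 8 of them, each of 6 numbers: dx, dy, dz in mm, then a rotation vector rx, ry, rz in degrees; each row shifts and turns the commanded pose from where the row before left it, along the tool's axes as they then stand; what a row does not reach is not made up. A row lasts 1/10 s, in which the tool goes at most 50 mm and 8.59 degrees, less where a joint would pass 70% of its speed; a pose out of reach is approached as far as the arm can. OPENING is the finger opening in mm, set as the command begins (- or left out keeps the last). The fingers move at their own pace and stop on an object; FORCE is the grip in N (left out, the last holds). Time passes only in rows, so rows that do not move let the fingers close. It prints the time, the measured TCP pose, the force, the opening and the grip force at its end.
- env.state(): the state, without advancing time (a new reading comes with each control period).
- env.grab_frame(name): name is "scene" or "side" or "wrist"; returns the picture (384x512x3 uint8, blue, green, red); there is no depth.
- env.camera_model(name): a dict with "fx", "fy", "cx", "cy" (pixels), "T" (4x4, takes a point from camera to world coordinates). Camera axes: x right, y up, looking along -z (the intrinsics and any distortion apply to the point x, -y, -z); pixel columns grow to the right and rows downward; lengths in mm; the calibration is good to about 2 mm. A picture is of the moment at which its call begins: read the wrist's pose just before it. camera_model takes no time and is no camera call; for the wrist camera it gives the pose at the moment of the call.
- env.job_done(): hands the job in; it is judged then, once.
The state is a dict: "time_s": time; "qpos": joint angles; "qvel": joint speeds; "effort": joint torques, N m; "ee_pos": TCP position; "ee_rot": TCP orientation; "force": force on the tool from outside, world axes, zero at the start; "torque": the same for the moment, N m; "gripper_width": finger opening in mm; "gripper_force": force on a finger pad.
Only numpy, scipy, OpenCV 4.12 (cv2) and the standard library are available. Lean on these libraries where they do the work, as an engineer would, in place of code of your own. Each camera call takes 0.05 s, during which the arm holds its last target. There are 200 camera calls.

## Working session

There is one attempt and no reset: what is moved stays moved. The work goes in short steps, Python scripts to look and compute and a shell command to move; the robot and the scene stay as the last step left them, time stands still between calls to the robot, and variables do not carry over. Pictures are saved under pics/ and viewed, at most 10 in all, crops included, and the job is handed in when it is done.

```bash
ls; mkdir -p pics
python3 - <<'E'
from workcell import env
import cv2,numpy as np
np.set_printoptions(precision=1,suppress=True)
a=env.grab_frame("scene");b=env.grab_frame("side")
cv2.imwrite("pics/scene.png",a);cv2.imwrite("pics/side.png",b)
for n in("scene","side","wrist"):
    m=env.camera_model(n);print(n,{k:(np.round(v,3).tolist()) for k,v in m.items()})
print(env.state())
E
```

```text
drive.py
pics
workcell.py
scene {'fx': 461.996, 'fy': 461.996, 'cx': 259.602, 'cy': 186.46, 'T': [[-0.565, 0.381, -0.732, -370.085], [-0.825, -0.241, 0.511, 775.972], [0.018, 0.893, 0.451, 660.552], [0.0, 0.0, 0.0, 1.0]]}
side {'fx': 364.307, 'fy': 364.307, 'cx': 261.237, 'cy': 192.447, 'T': [[0.999, -0.032, 0.012, 602.795], [0.026, 0.483, -0.875, -959.822], [0.022, 0.875, 0.484, 670.574], [0.0, 0.0, 0.0, 1.0]]}
wrist {'fx': 333.294, 'fy': 333.294, 'cx': 252.133, 'cy': 188.548, 'T': [[0.327, 0.905, 0.273, 265.398], [-0.945, 0.313, 0.092, -515.732], [-0.002, -0.288, 0.958, 382.978], [0.0, 0.0, 0.0, 1.0]]}
{'time_s': 0.1, 'qpos': array([-72.1,  18.3,  89.7,  -0. ,  72. ,  -1.1]), 'qvel': array([-0. , -0.1, -0.1, -0. ,  0. , -0. ]), 'effort': array([  0. , -41.3, -23.3,   0.1,   0. ,  -0. ]), 'ee_pos': array([ 187.7, -543. ,  213.2]), 'ee_rot': array([-179.9,   -0. ,   19.1]), 'force': array([ 0.5,  0.1, -0.5]), 'torque': array([-0. ,  0. , -0.1]), 'gripper_force': 0.0, 'gripper_width': 91.1267028390541}
```
View pics/scene.png

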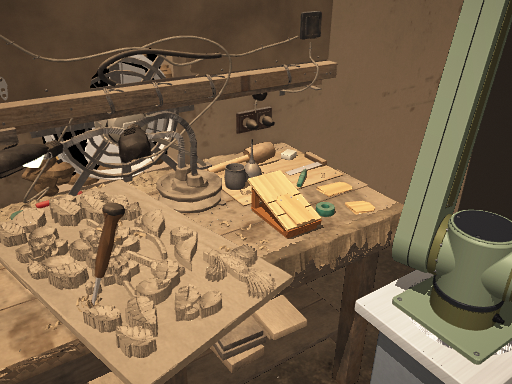

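View pics/side.png

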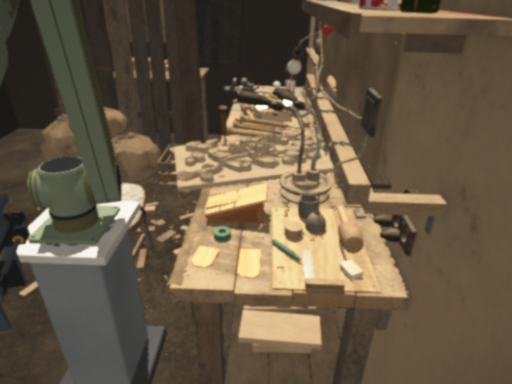

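The scene view shows the panel at about (284,205), the shingles at about (337,188) and (360,208), and the spool at (325,210). In the side view the panel is at (236,203), the short shingle at (206,257), the long one at (249,262), and the lamp is beyond.

Create h.py:
```python
from workcell import env
import cv2,numpy as np
from scipy.spatial.transform import Rotation as Ro
np.set_printoptions(precision=2,suppress=True)
def ray(m,p):
    p=np.atleast_2d(np.asarray(p,float))
    d=np.c_[(p[:,0]-m["cx"])/m["fx"],-(p[:,1]-m["cy"])/m["fy"],-np.ones(len(p))]
    T=np.array(m["T"]);return T[:3,3],d@T[:3,:3].T
def onz(m,p,z=0):
    o,d=ray(m,p);return o+d*((z-o[2])/d[:,2])[:,None]
def onplane(m,p,c,n):
    o,d=ray(m,p);return o+d*((c-o)@n/(d@n))[:,None]
def tri(ms,ps):
    "least-squares meeting point of rays; returns point and residual"
    A=np.zeros((3,3));b=np.zeros(3);L=[]
    for m,p in zip(ms,ps):
        o,d=ray(m,p);d=d[0]/np.linalg.norm(d[0]);P=np.eye(3)-np.outer(d,d);A+=P;b+=P@o;L.append((P,o))
    x=np.linalg.solve(A,b);return x,max(np.linalg.norm(P@(x-o)) for P,o in L)
def proj(m,X):
    T=np.array(m["T"]);q=(np.atleast_2d(X)-T[:3,3])@T[:3,:3]
    return np.c_[m["cx"]+m["fx"]*q[:,0]/-q[:,2],m["cy"]-m["fy"]*q[:,1]/-q[:,2]]
def tool():
    s=env.state();return np.array(s["ee_pos"]),Ro.from_euler("xyz",s["ee_rot"],degrees=True)
def delta(p,R=None):
    p0,R0=tool()
    print("d tool",R0.inv().apply(np.asarray(p)-p0), "rotvec", None if R is None else (R0.inv()*R).as_rotvec(degrees=True))
```

Run:
```python
from h import *
a=env.camera_model("side");b=env.camera_model("scene")
print(onz(a,[[206,257],[249,262],[222,236],[236,220],[265,220],[287,250]]))
print(onz(b,[[337,188],[360,208],[325,212],[285,237],[320,225]]))
m=env.camera_model("wrist");p,R=tool();T=np.array(m["T"])
print("cam in tool",R.inv().apply(T[:3,3]-p),"look in tool",R.inv().apply(-T[:3,2]))
```

```text
[[ 438.21 -139.9    -0.  ]
 [ 562.4  -155.35    0.  ]
 [ 471.59  -35.66    0.  ]
 [ 507.21   57.17    0.  ]
 [ 603.92   63.      0.  ]
 [ 671.87  -94.82    0.  ]]
[[ 562.82 -173.99    0.  ]
 [ 430.38 -141.98    0.  ]
 [ 468.2   -39.45    0.  ]
 [ 425.99  136.8     0.  ]
 [ 421.8    19.89    0.  ]]
cam in tool [  82.37   -0.69 -169.79] look in tool [-0.29 -0.    0.96]
```

```bash
python3 drive.py '34 -25 -2 0 0 0;34 -25 -2 0 0 0;34 -25 -2 0 0 0;34 -25 -2 0 0 0;34 -25 -2 0 0 0;34 -25 -2 0 0 0;34 -25 -2 0 0 0;34 -25 -2 0 0 0' && python3 drive.py '34 -25 -2 0 0 0;34 -25 -2 0 0 0;34 -25 -2 0 0 0;34 -25 -2 0 0 0;34 -25 -2 0 0 0;34 -25 -2 0 0 0;0 0 0 0 0 0;0 0 0 0 0 0'
python3 - <<'E'
from h import *
import pickle
m=env.camera_model("wrist");f=env.grab_frame("wrist");cv2.imwrite("pics/w1.png",f);pickle.dump((m,f),open("w1.pkl","wb"))
E
```

```text
time_s: 0.9
ee_pos: [380.1, -263.9, 229.8]
ee_rot: [-180.0, 0.0, 19.1]
force: [-0.3, -0.7, -0.5]
gripper_width: 91.3
gripper_force: 0.0
time_s: 1.7
ee_pos: [523.2, -56.6, 241.3]
ee_rot: [-180.0, 0.1, 19.2]
force: [0.4, 0.4, 0.8]
gripper_width: 91.1
gripper_force: 0.0
```

View pics/w1.png

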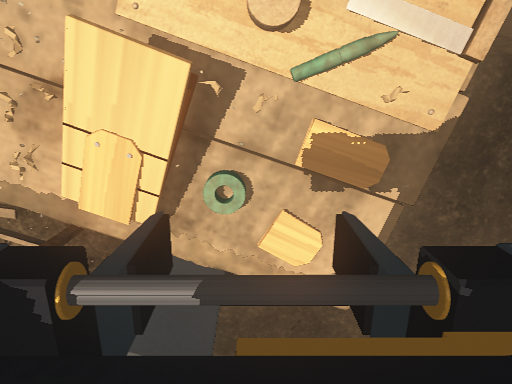

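The wrist view shows the panel with the eave shingle nailed at (110,175), the scribed lines at rows ~130 and ~180, the spool at (224,192), the long shingle at (346,153) partly shadowed, and the short one at (290,238). Both heads point to the right. I'll shift sideways for a second view.

```bash
python3 drive.py '-16 20 0 0 0 0;-16 20 0 0 0 0;-16 20 0 0 0 0;-16 20 0 0 0 0;-16 20 0 0 0 0;-16 20 0 0 0 0;0 0 0 0 0 0;0 0 0 0 0 0'
python3 - <<'E'
from h import *
import pickle
m=env.camera_model("wrist");f=env.grab_frame("wrist");pickle.dump((m,f),open("w2.pkl","wb"))
g=pickle.load(open("w1.pkl","rb"))[1]
up=lambda i:cv2.resize(i,None,fx=3,fy=3,interpolation=cv2.INTER_CUBIC)
cv2.imwrite("pics/c1.png",np.vstack([up(g[105:205,180:446])[:299],up(f[0:100,50:316])[:299]]))
cv2.imwrite("pics/w2.png",f)
E
```

```text
time_s: 2.55
ee_pos: [470.8, -202.8, 242.0]
ee_rot: [-180.0, 0.0, 18.9]
force: [0.3, 0.7, -0.1]
gripper_width: 91.2
gripper_force: 0.0
```

View pics/w2.png

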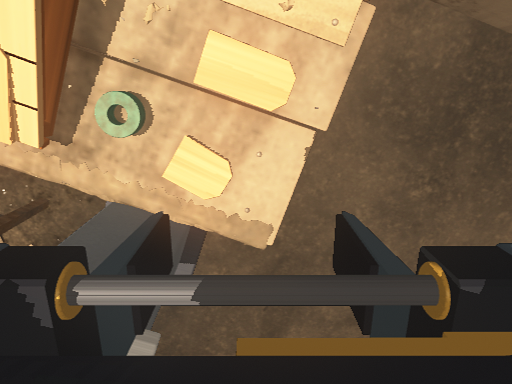

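Everything is unshadowed here: the long shingle is at (245,70), the short one at (200,165), and the spool at (119,113). Next I extract corners.

Run:
```python
from h import *
import pickle
def mask(f):
    h=cv2.cvtColor(f,cv2.COLOR_BGR2HSV);return ((h[...,0]>15)&(h[...,0]<32)&(h[...,1]>70)&(h[...,2]>175)).astype(np.uint8)*255
V={}
for n in("w1","w2"):
    m,f=pickle.load(open(n+".pkl","rb"));k=cv2.morphologyEx(mask(f),cv2.MORPH_OPEN,np.ones((3,3)));V[n]=m
    cs,_=cv2.findContours(k,0,1)
    for c in cs:
        A=cv2.contourArea(c)
        if A>900:
            h=cv2.convexHull(c);p=cv2.approxPolyDP(h,3,True)[:,0]
            print(n,A,p.tolist());X=onz(m,p,5);
            if len(p)==6: print(X[:,:2].tolist())
for n in V: print(n,f[165,200],cv2.cvtColor(f,40)[165,200],cv2.cvtColor(f,40)[185,165])
```

```text
w1 14095.0 [[172, 253], [171, 235], [185, 192], [213, 142], [393, 203], [378, 235], [330, 274], [238, 274]]
w1 1024.5 [[511, 0], [487, 52], [480, 58], [467, 54], [494, 0]]
w1 1091.0 [[484, 0], [471, 26], [406, 1]]
w1 979.5 [[300, 0], [294, 14], [277, 25], [257, 19], [248, 3]]
w1 57489.5 [[472, 62], [464, 106], [459, 115], [435, 129], [126, 237], [112, 235], [0, 180], [0, 1], [348, 0]]
w2 1024.0 [[9, 56], [36, 65], [37, 107], [15, 100]]
w2 31240.0 [[0, 51], [107, 58], [314, 131], [273, 242], [257, 247], [0, 163]]
[[494.3499068711261, 108.57739956971048], [526.3118591807053, -7.828836889957245], [525.950459888492, -262.05910162394946], [371.18999626260086, -265.3202746100479], [357.28085931776764, -247.47633513581852], [362.5184184073951, 93.33712271268556]]
w2 22737.5 [[374, 7], [325, 130], [108, 54], [108, 44], [125, 0], [361, 0]]
[[672.3632660021358, -273.78203215650814], [531.3739695461809, -274.2009655942923], [530.871240754359, -8.033967345497445], [541.2299838593958, -5.872551009794677], [590.903002291006, -14.288417106473474], [674.0251704430432, -257.4995744678593]]
w2 1901.5 [[0, 0], [34, 0], [35, 61], [0, 47]]
w1 [162 243 255] [ 26  93 255] [ 16 115 216]
w2 [162 243 255] [ 26  93 255] [ 16 115 216]
```

View pics/c1.png

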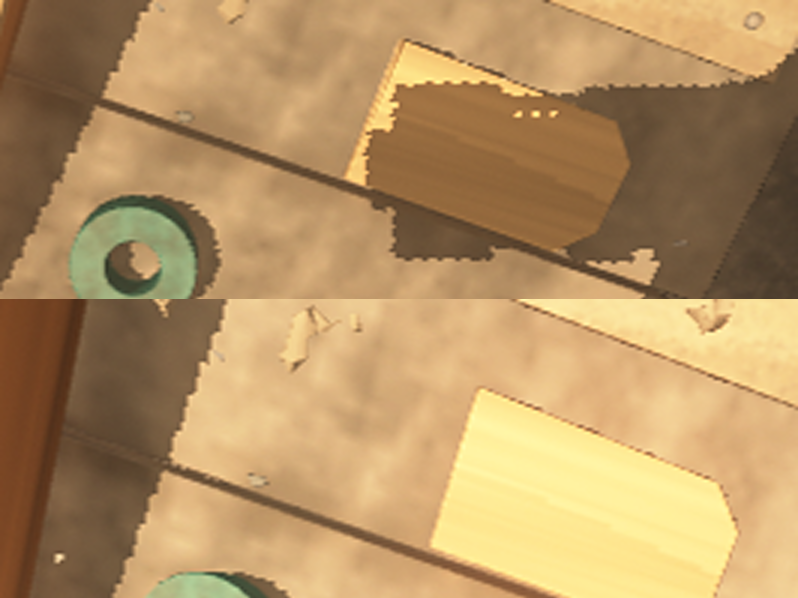

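The crops show the long shingle's butt top corners at about (315,118) in w1, and (210,30) and (193,82) in w2. I need a tighter hue for segmentation, and another view for the panel.

```bash
python3 drive.py '10 -35 0 0 0 0;10 -35 0 0 0 0;10 -35 0 0 0 0;10 -35 0 0 0 0;10 -35 0 0 0 0;10 -35 0 0 0 0;0 0 0 0 0 0;0 0 0 0 0 0'
python3 - <<'E'
from h import *
import pickle
m=env.camera_model("wrist");f=env.grab_frame("wrist");pickle.dump((m,f),open("w3.pkl","wb"))
cv2.imwrite("pics/w3.png",f)
for n in("w1","w2","w3"):
    m,f=pickle.load(open(n+".pkl","rb"));h=cv2.cvtColor(f,40)
    k=((h[...,0]>20)&(h[...,0]<32)&(h[...,1]>50)&(h[...,2]>190)).astype(np.uint8)*255
    k=cv2.morphologyEx(k,cv2.MORPH_CLOSE,np.ones((3,3)))
    for c in cv2.findContours(k,0,1)[0]:
        A=cv2.contourArea(c)
        if A>500:
            p=cv2.approxPolyDP(cv2.convexHull(c),2.5,True)[:,0];print(n,A,p.tolist())
            if 5<=len(p)<=7:print(onz(m,p,7)[:,:2].round(1).tolist())
E
```

```text
time_s: 3.4
ee_pos: [459.7, 17.0, 242.0]
ee_rot: [180.0, 0.0, 19.2]
force: [-0.6, -0.1, -0.1]
gripper_width: 91.4
gripper_force: 0.0
w1 1619.0 [[282, 212], [318, 232], [321, 246], [309, 262], [294, 265], [259, 246]]
[[468.4, -115.7], [457.6, -170.4], [440.1, -182.0], [412.6, -175.8], [401.7, -158.3], [412.9, -103.8]]
w1 670.0 [[144, 154], [165, 162], [158, 194], [141, 188]]
w1 15768.5 [[66, 16], [189, 65], [167, 157], [129, 209], [108, 217], [85, 210], [62, 195]]
[[605.0, 188.5], [600.8, 47.4], [489.5, 43.5], [407.4, 72.2], [387.5, 95.5], [387.3, 125.6], [397.9, 157.1]]
w1 3001.5 [[117, 13], [125, 0], [185, 0], [252, 29], [286, 55], [283, 67], [239, 57]]
[[626.3, 136.4], [641.6, 131.0], [662.9, 69.7], [659.7, -8.1], [647.0, -53.2], [633.9, -54.5], [627.5, -3.7]]
w2 2534.0 [[184, 136], [227, 161], [231, 176], [219, 195], [202, 198], [162, 176]]
[[469.5, -115.0], [457.0, -173.6], [440.4, -184.1], [411.6, -177.3], [400.7, -158.0], [412.3, -102.3]]
w2 1634.5 [[10, 56], [35, 65], [37, 147], [20, 140]]
w2 616.5 [[0, 51], [6, 59], [10, 144], [0, 141]]
w2 4868.5 [[210, 30], [288, 61], [295, 
[... 384 characters left out ...]
7.6], [457.1, -170.1], [440.4, -181.1], [414.0, -174.9], [410.6, -113.0]]
w3 2376.5 [[464, 122], [416, 134], [371, 135], [390, 90], [395, 88], [462, 116]]
[[584.4, -207.2], [552.6, -159.6], [533.6, -108.7], [588.5, -107.4], [592.4, -111.9], [589.8, -201.4]]
w3 3378.5 [[511, 63], [496, 74], [463, 75], [433, 69], [381, 49], [473, 10], [498, 18], [511, 38]]
w3 2861.5 [[401, 21], [372, 45], [255, 0], [364, 0], [395, 13]]
[[658.4, -86.6], [625.6, -66.9], [624.9, 72.1], [663.8, -39.4], [663.4, -76.8]]
w3 20700.5 [[292, 19], [224, 197], [191, 192], [157, 180], [134, 166], [163, 0], [249, 0]]
[[620.7, 27.5], [399.9, 35.0], [392.5, 76.7], [393.6, 121.5], [401.7, 153.0], [592.1, 166.3], [622.8, 78.3]]
```

View pics/w3.png

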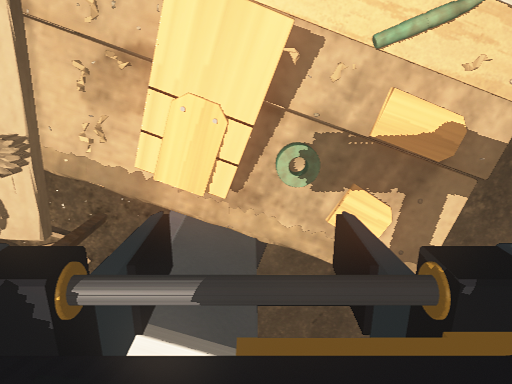

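The view from the left shows the panel: line 2 runs from about (147,88) to (252,125), line 1 from (141,131) to (240,165), and the eave from (134,166) to (224,197). I'll zoom in on both panel views.

Run:
```python
from h import *
import pickle
a=pickle.load(open("w1.pkl","rb"));b=pickle.load(open("w3.pkl","rb"))
up=lambda i:cv2.resize(i,None,fx=3,fy=3,interpolation=cv2.INTER_CUBIC)
cv2.imwrite("pics/c2.png",np.hstack([up(a[1][100:230,50:180]),up(b[1][75:205,125:258])]))
print(tri((b[0],pickle.load(open("w2.pkl","rb"))[0]),([371,136],[193.5,82.3])),tri((b[0],pickle.load(open("w2.pkl","rb"))[0]),([391.5,88],[210,29.8])))
```

```text
(array([ 532.74, -108.93,    7.77]), np.float64(0.1883855304547676)) (array([ 592.27, -110.01,    1.75]), np.float64(0.5263537984298362))
```

View pics/c2.png

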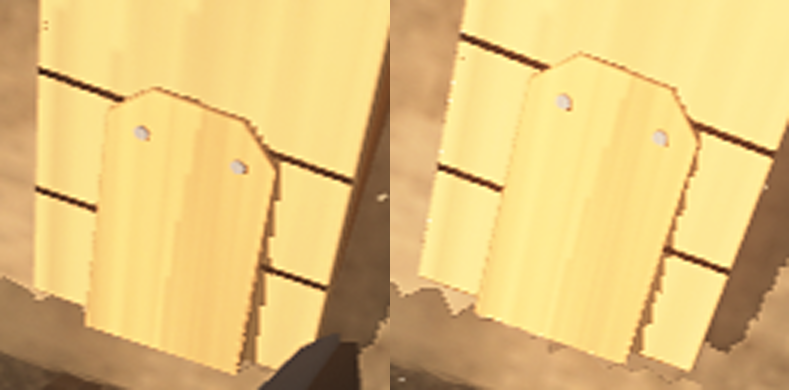

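The left half (w1) and right half (w3) show both scribed lines' ends and the eave shingle's butt corners clearly. I'll triangulate them.

Run:
```python
from h import *
import pickle
a=pickle.load(open("w1.pkl","rb"))[0];b=pickle.load(open("w3.pkl","rb"))[0]
P={"l2L":((38,70),(71,36),(100,56,0)),"l2R":((352,182),(383,154),(100,-56,0)),"l1L":((36,188),(48,166),(50,56,0)),"l1R":((327,289),(339,271),(50,-56,0)),
"eL":((35,290),(29,276),(0,56,0)),"sL":((87,325),(86,316),(0,30,10)),"sR":((237,373),(240,363),(0,-30,10))}
W=[];L=[]
for k,(p,q,l) in P.items():
    p=(np.array(p)+.5)/3-.5+[50,100];q=(np.array(q)+.5)/3-.5+[125,75]
    x,r=tri((a,b),(p,q));print(k,x,r);W.append(x);L.append(l)
W=np.array(W);L=np.array(L,float);print("l1 mid",(W[2]+W[3])/2,"l2 mid",(W[0]+W[1])/2,"yaw",[np.degrees(np.arctan2(-(W[i]-W[i+1])[0],(W[i]-W[i+1])[1])) for i in(0,2,5)])
R,rs=Ro.align_vectors(W-W.mean(0),L-L.mean(0));o=W.mean(0)-R.apply(L.mean(0));print("fit",o,R.as_euler("xyz",degrees=True),rs)
# planar fit with pitch fixed: rays of both views onto known plane
for m,i in((a,0),(b,1)):
    n=Ro.from_euler("ZY",[np.degrees(np.arctan2(R.as_matrix()[1,0],R.as_matrix()[0,0])),-18],degrees=True).apply([0,0,1])
    px=[(np.array(v[i])+.5)/3-.5+[[50,100],[125,75]][i] for v in list(P.values())[:5]]
    c=np.array([o[0],o[1],36.]);X=onplane(m,px,c,n);print(X,(X[2]+X[3])/2,(X[0]+X[1])/2)
```

```text
l2L [505.07 142.34  67.16] 0.08414447933139722
l2R [502.21  32.32  65.08] 0.20838676124856798
l1L [457.44 143.92  50.54] 0.09039578618172224
l1R [455.16  33.07  51.1 ] 0.24039521061651994
eL [410.28 144.83  35.07] 0.24199816420303358
sL [405.2  119.33  41.89] 0.7383691694035375
sR [408.7   57.62  48.95] 0.3429067969859304
l1 mid [456.3   88.49  50.82] l2 mid [503.64  87.33  66.12] yaw [np.float64(-1.4903577579584502), np.float64(-1.1747166483321638), np.float64(3.2429519315348596)]
fit [409.12  88.64  35.62] [ -0.52 -17.83  -0.66] 6.670679879684633
[[505.08 142.49  66.98]
 [502.47  31.93  66.54]
 [457.95 143.44  51.66]
 [454.97  32.92  51.11]
 [410.72 144.11  36.31]] [456.46  88.18  51.38] [503.77  87.21  66.76]
[[504.99 142.34  66.95]
 [502.52  32.51  66.56]
 [457.59 143.59  51.54]
 [455.38  33.23  51.24]
 [410.9  144.64  36.37]] [456.49  88.41  51.39] [503.75  87.43  66.75]
```

The two views agree within 0.5 mm: panel yaw is about -1.25°, line 1 mid is (456.4, 88.3, 51), and line 2 mid is (503.7, 87.3, 66.5). The long shingle's centre is about (562.5, -164) at yaw -91.1. I'll go over the long shingle, turn, and look.

```bash
python3 drive.py '7 32.5 15 0 0 0;7 32.5 15 0 0 0;7 32.5 15 0 0 0;7 32.5 15 0 0 0;7 32.5 15 0 0 0;7 32.5 15 0 0 0;0 0 0 0 0 -7.75;0 0 0 0 0 -7.75' 74 && python3 drive.py '0 0 0 0 0 -7.75;0 0 0 0 0 -7.75;0 0 0 0 0 -7.75;0 0 0 0 0 -7.75;0 0 0 0 0 -7.75;0 0 0 0 0 -7.75;0 0 0 0 0 -7.75;0 0 0 0 0 0'
cat >> h.py <<'E'
def snap(name):
    m=env.camera_model("wrist");f=env.grab_frame("wrist");cv2.imwrite(f"pics/{name}.png",f)
    import pickle;pickle.dump((m,f),open(name+".pkl","wb"));return m,f
def blobs(f,lo=500,eps=2.5):
    h=cv2.cvtColor(f,40);k=((h[...,0]>20)&(h[...,0]<32)&(h[...,1]>50)&(h[...,2]>190)).astype(np.uint8)*255
    k=cv2.morphologyEx(k,cv2.MORPH_CLOSE,np.ones((3,3)))
    return [cv2.approxPolyDP(cv2.convexHull(c),eps,True)[:,0] for c in cv2.findContours(k,0,1)[0] if cv2.contourArea(c)>lo]
E
python3 - <<'E'
from h import *
m,f=snap("w4")
for p in blobs(f): print(p.tolist(),onz(m,p,7)[:,:2].round(1).tolist())
import pickle
m2=pickle.load(open("w2.pkl","rb"))[0];m1=pickle.load(open("w1.pkl","rb"))[0]
print(onz(m2,[(221.7,0),(316.7,35)],0),onz(m1,[(361.7,105),(433,131)],0))
delta([562.7,-154,150],Ro.from_euler("xyz",[180,0,88.9],degrees=True))
E
```

```text
time_s: 4.25
ee_pos: [563.0, -157.0, 150.6]
ee_rot: [-179.9, 0.1, 34.7]
force: [-0.6, 0.6, -0.6]
gripper_width: 73.9
gripper_force: 0.0
time_s: 5.05
ee_pos: [563.0, -155.9, 151.8]
ee_rot: [-180.0, 0.0, 88.7]
force: [0.6, -0.4, 0.1]
gripper_width: 74.2
gripper_force: 0.0
[[ 625.91 -113.22    0.  ]
 [ 626.94 -225.63    0.  ]] [[ 625.39 -159.03    0.  ]
 [ 625.83 -254.35    0.  ]]
d tool [ 1.68 -0.42  1.8 ] rotvec [-0.01  0.01 -0.33]
```

The clock shows 5 s, and the pose is within 2 mm. The board edge at x≈626 clears the finger backs (≤614). I descend and grip.

```bash
python3 drive.py '1.7 -0.4 30 0 0 -0.3;0 0 30 0 0 0;0 0 30 0 0 0;0 0 30 0 0 0;0 0 17 0 0 0;0 0 7 0 0 0;0 0 3 0 0 0;0 0 0 0 0 0'
python3 - <<'E'
from h import *
delta([562.7,-154,2.5],Ro.from_euler("xyz",[180,0,88.9],degrees=True))
E
```

```text
time_s: 5.9
ee_pos: [563.5, -153.2, 5.4]
ee_rot: [179.9, 0.0, 89.0]
force: [-0.1, -0.1, 1.0]
gripper_width: 73.8
gripper_force: 0.0
d tool [-0.85 -0.74  2.88] rotvec [0.05 0.02 0.15]
```

```bash
python3 drive.py '-0.5 -0.5 3 0 0 0;0 0 0 0 0 0;0 0 0 0 0 0' && python3 drive.py '0 0 0 0 0 0;0 0 0 0 0 0;0 0 0 0 0 0;0 0 0 0 0 0;0 0 0 0 0 0;0 0 0 0 0 0;0 0 0 0 0 0;0 0 0 0 0 0' 50 15 && python3 drive.py '0 0 -10 0 0 0;0 0 -20 0 0 0;0 0 -30 0 0 0;0 0 -30 0 0 0;0 0 -30 0 0 0;0 0 0 0 0 0;0 0 0 0 0 0' && python3 -c "
from h import *
snap('g1')"
```

```text
time_s: 6.2
ee_pos: [562.8, -153.4, 2.5]
ee_rot: [179.9, 0.0, 89.1]
force: [0.5, -0.7, 1.1]
gripper_width: 73.7
gripper_force: 0.0
time_s: 7.0
ee_pos: [562.6, -153.2, 2.2]
ee_rot: [180.0, 0.0, 89.1]
force: [-0.5, 0.9, 3.5]
gripper_width: 59.6
gripper_force: 15.0
time_s: 7.7
ee_pos: [562.5, -153.3, 122.5]
ee_rot: [179.9, 0.0, 89.1]
force: [-0.4, -1.6, -2.2]
gripper_width: 59.8
gripper_force: 15.0
```

View pics/g1.png

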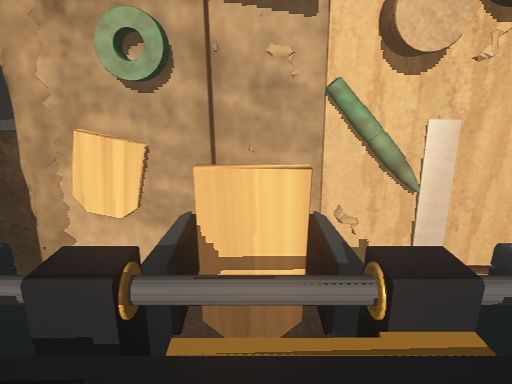

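The shingle is held squarely: its butt top edge is at row ~169 from column 194 to 311, and the short shingle's butt edge runs (75,129)–(148,146). I'll compute the butt in tool coordinates and re-measure the short shingle.

Run:
```python
from h import *
import pickle
m,f=pickle.load(open("g1.pkl","rb"))
p,R=tool();n=R.apply([0,0,1])
h=cv2.cvtColor(f,40)
for c in(215,252,290):print(c,[(r,h[r,c].tolist()) for r in range(160,174)])
for px,z in(([194,169],-7.7),([311,169],-7.7),([252,165],2.3)):
    X=onplane(m,[px],p+R.apply([0,0,z]),n)[0];print(px,"tool",R.inv().apply(X-p))
for q in ([[75,131],[148,147]],): print(onz(m,q,10))
k=((h[...,0]>18)&(h[...,1]>70)&(h[...,2]>180)&(h[...,0]<32)).astype(np.uint8)[100:240,60:160]
for c in cv2.findContours(k,0,1)[0]:
    if cv2.contourArea(c)>800:
        P=cv2.approxPolyDP(cv2.convexHull(c),2.5,True)[:,0]+[60,100];print(P.tolist(),onz(m,P,7)[:,:2].round(1).tolist())
```

```text
215 [(160, [14, 129, 111]), (161, [15, 125, 104]), (162, [15, 129, 103]), (163, [15, 124, 101]), (164, [15, 142, 117]), (165, [15, 152, 181]), (166, [16, 148, 219]), (167, [18, 139, 241]), (168, [18, 142, 237]), (169, [17, 143, 234]), (170, [17, 144, 233]), (171, [18, 146, 233]), (172, [18, 144, 233]), (173, [17, 143, 233])]
252 [(160, [16, 119, 172]), (161, [16, 120, 170]), (162, [16, 119, 173]), (163, [16, 116, 171]), (164, [15, 138, 179]), (165, [16, 149, 229]), (166, [19, 139, 246]), (167, [16, 150, 212]), (168, [16, 152, 194]), (169, [19, 136, 245]), (170, [18, 139, 240]), (171, [18, 139, 240]), (172, [18, 139, 240]), (173, [18, 140, 240])]
290 [(160, [17, 117, 194]), (161, [16, 118, 192]), (162, [16, 114, 188]), (163, [16, 114, 184]), (164, [16, 126, 194]), (165, [19, 138, 247]), (166, [16, 149, 224]), (167, [15, 152, 183]), (168, [15, 155, 151]), (169, [17, 143, 237]), (170, [20, 134, 248]), (171, [20, 134, 247]), (172, [20, 134, 247]), (173, [20, 135, 247])]
[194, 169] tool [ 43.66 -28.08  -7.7 ]
[311, 169] tool [43.63 30.67 -7.7 ]
[252, 165] tool [43.45  1.05  2.3 ]
[[ 414.91 -102.6    10.  ]
 [ 474.81 -117.07   10.  ]]
[[82, 133], [99, 137], [104, 214], [85, 208]] [[419.0, -104.7], [432.9, -108.3], [427.2, -178.5], [410.7, -172.4]]
```

Run:
```python
from h import *
print("lamp",onz(env.camera_model("side"),[[305,188]],20),onz(env.camera_model("scene"),[[188,190]],20))
Rt=Ro.from_euler("ZY",[-1.25,-14.4],degrees=True)*Ro.from_matrix(np.diag([-1.,1,-1]))
print(Rt.as_euler("xyz",degrees=True), env.state()["qpos"])
R90=Ro.from_euler("xyz",[180,0,178.75],degrees=True);delta([496,87,130],R90)
print((R90.inv()*Rt).as_rotvec(degrees=True))
```

```text
lamp [[751.86 262.38  20.  ]] [[766.87 245.85  20.  ]]
[-180.     14.4   178.75] [-16.37  23.11  96.44  -0.01  60.52 -15.48]
d tool [239.02 -69.52  -8.48] rotvec [ -0.05  -0.07 -89.63]
[  0.  -14.4  -0. ]
```

```bash
python3 drive.py '30 -8.7 -3 0 0 0;30 -8.7 -3 0 0 0;30 -8.7 -3 0 0 0;30 -8.7 -3 0 0 0;30 -8.7 -3 0 0 0;30 -8.7 -3 0 0 0;30 -8.7 -3 0 0 0;29 -8.7 -3 0 0 0' && python3 drive.py '0 0 0 0 0 -7.47;0 0 0 0 0 -7.47;0 0 0 0 0 -7.47;0 0 0 0 0 -7.47;0 0 0 0 0 -7.47;0 0 0 0 0 -7.47;0 0 0 0 0 -7.47;0 0 0 0 0 -7.47' && python3 drive.py '0 0 0 0 0 -7.47;0 0 0 0 0 -7.47;0 0 0 0 0 -7.47;0 0 0 0 0 -7.47;0 0 0 0 -7.2 0;0 0 0 0 -7.2 0;0 0 0 0 0 0;0 0 0 0 0 0'
python3 - <<'E'
from h import *
Rt=Ro.from_euler("ZY",[-1.25,-14.4],degrees=True)*Ro.from_matrix(np.diag([-1.,1,-1]))
delta([495.8,87.5,86],Rt)
E
```

```text
time_s: 8.55
ee_pos: [495.0, 87.8, 144.4]
ee_rot: [-179.8, 0.0, 89.1]
force: [-0.7, -0.7, -1.0]
gripper_width: 59.7
gripper_force: 15.0
time_s: 9.35
ee_pos: [495.4, 86.6, 144.1]
ee_rot: [-179.9, -0.2, 149.2]
force: [-0.9, -0.5, -0.6]
gripper_width: 60.3
gripper_force: 15.0
time_s: 10.15
ee_pos: [496.1, 86.8, 145.3]
ee_rot: [-180.0, 14.2, 178.8]
force: [0.7, -0.2, -0.3]
gripper_width: 59.2
gripper_force: 15.0
d tool [14.86  0.69 57.45] rotvec [-0.02 -0.17  0.03]
```

```bash
python3 drive.py '5 0.2 20 0 0 0;5 0.2 20 0 0 0;5 0.3 17 0 -0.2 0;0 0 0 0 0 0;0 0 0 0 0 0;0 0 0 0 0 0'
python3 - <<'E'
from h import *
m,f=snap("p1")
Rt=Ro.from_euler("ZY",[-1.25,-14.4],degrees=True)*Ro.from_matrix(np.diag([-1.,1,-1]))
delta([495.8,87.5,71.1],Rt)
cv2.imwrite("pics/p1z.png",cv2.resize(f[60:260,120:385],None,fx=3,fy=3,interpolation=cv2.INTER_CUBIC))
E
```

```text
time_s: 10.75
ee_pos: [498.0, 87.7, 88.0]
ee_rot: [180.0, 14.7, 178.7]
force: [-0.1, 0.1, 0.3]
gripper_width: 60.2
gripper_force: 15.0
d tool [ 6.15 -0.24 15.93] rotvec [ 0.02  0.32 -0.01]
```

View pics/p1z.png

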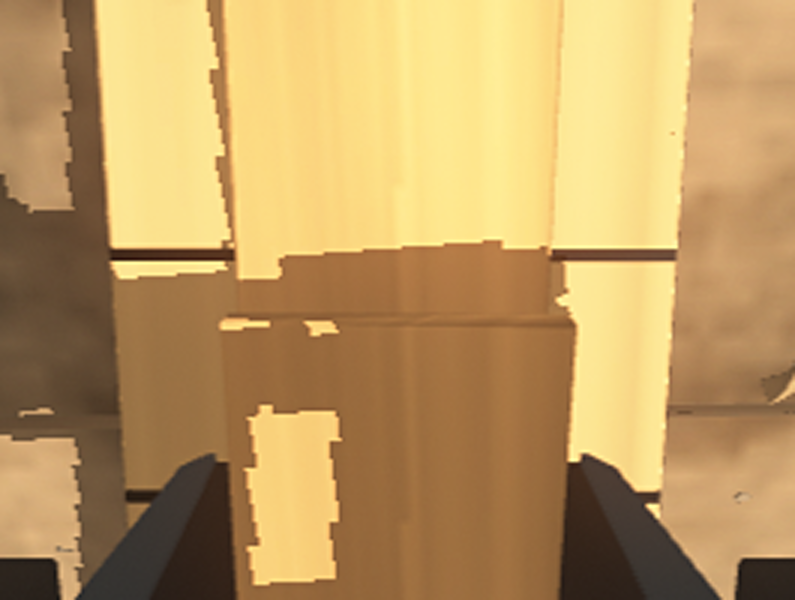

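The view, with downhill at the top, shows line 1 at zoom row ~254 from column 108 to 677. The eave shingle's sides are at 235 and 552, and the held butt's edge is at row ~320 from 220 to 574, so it's slightly uphill of the line. I'll work out the relative offsets from this one image.

Run:
```python
from h import *
import pickle
m,f=pickle.load(open("p1.pkl","rb"));p,R=tool();Rp=Ro.from_euler("ZY",[-1.25,-18],degrees=True);n=Rp.apply([0,0,1])
o=np.array([456.4,88.3,51.4])-Rp.apply([50,0,0])
z=lambda q:(np.array(q,float)+.5)/3-.5+[120,60]
S=lambda X:Rp.inv().apply(X-o)
print("line1 ends",S(onplane(m,z([[108,254],[677,255]]),o,n)))
print("line2 ends",S(onplane(m,z([[126,496],[661,497]]),o,n)))
print("eave sides",S(onplane(m,z([[235,250],[552,250]]),o+7*n,n)))
nt=R.apply([0,0,1])
B=onplane(m,z([[222,326],[575,324]]),p+R.apply([0,0,-7.7]),nt);print("butt top",S(B),R.inv().apply(B-p))
B=onplane(m,z([[219.5,318],[572,317]]),p+R.apply([0,0,2.3]),nt);print("butt bot",S(B),R.inv().apply(B-p))
print("tcp",S(p),env.state()["ee_rot"])
```

```text
line1 ends [[ 49.33 -55.27   0.  ]
 [ 49.58  55.9   -0.  ]]
line2 ends [[ 99.22 -54.9   -0.  ]
 [ 99.49  55.8   -0.  ]]
eave sides [[ 47.88 -29.3    7.  ]
 [ 47.91  30.36   7.  ]]
butt top [[ 57.97 -27.86  32.26]
 [ 57.65  30.7   32.3 ]] [[ 43.16 -28.16  -7.7 ]
 [ 43.48  30.4   -7.7 ]]
butt bot [[ 58.3  -30.02  22.23]
 [ 58.14  31.93  22.26]] [[ 42.26 -30.32   2.3 ]
 [ 42.42  31.63   2.3 ]]
tcp [100.62   0.3   22.11] [179.98  14.72 178.74]
```

```bash
python3 drive.py '4 -0.4 5 0 0.3 0;3.4 -0.3 4 0 0 0;0 0 3 0 0 0;0 0 1 0 0 0;0 0 0 0 0 0;0 0 0 0 0 0' && python3 drive.py '0 0 1 0 0 0;0 0 0 0 0 0;0 0 0 0 0 0' && python3 drive.py '0 0 1 0 0 0;0 0 0 0 0 0;0 0 0 0 0 0'
```

```text
time_s: 11.4
ee_pos: [492.5, 86.9, 72.6]
ee_rot: [-180.0, 14.3, 178.8]
force: [0.3, -0.5, -0.4]
gripper_width: 59.9
gripper_force: 15.0
time_s: 11.7
ee_pos: [492.6, 86.9, 71.6]
ee_rot: [-180.0, 14.3, 178.8]
force: [0.2, -0.4, -0.9]
gripper_width: 59.7
gripper_force: 15.0
time_s: 12.0
ee_pos: [492.8, 86.9, 70.6]
ee_rot: [-180.0, 14.3, 178.8]
force: [0.6, 0.0, -0.9]
gripper_width: 59.9
gripper_force: 15.0
```

Run:
```python
from h import *
m,f=snap("p2");p,R=tool();Rp=Ro.from_euler("ZY",[-1.25,-18],degrees=True);n=Rp.apply([0,0,1])
o=np.array([456.4,88.3,51.4])-Rp.apply([50,0,0]);S=lambda X:Rp.inv().apply(X-o)
print("tcp",S(p),p,env.state()["force"])
g=cv2.cvtColor(f,6)
for c in(165,175,180,230,252,280,310,325,335): print(c,g[130:185,c].tolist())
for r in(150,160,168,180): print(r,g[r,150:210].tolist(),g[r,290:350].tolist())
```

```text
tcp [90.56 -0.65  7.01] [492.78  86.86  70.6 ] [ 0.8  -0.13 -0.17]
165 [223, 223, 224, 223, 223, 223, 224, 223, 223, 223, 223, 223, 223, 224, 223, 223, 223, 223, 223, 223, 223, 224, 223, 223, 223, 223, 223, 223, 225, 230, 127, 123, 127, 131, 50, 48, 49, 47, 53, 127, 125, 123, 123, 123, 122, 121, 122, 122, 122, 122, 122, 121, 122, 120, 120]
175 [224, 224, 223, 224, 223, 223, 223, 223, 223, 223, 223, 223, 223, 223, 223, 223, 223, 223, 223, 224, 224, 223, 223, 223, 223, 223, 223, 225, 230, 128, 124, 125, 127, 132, 53, 52, 54, 51, 57, 127, 126, 124, 123, 124, 124, 123, 123, 122, 122, 122, 121, 122, 122, 121, 121]
180 [224, 224, 224, 224, 224, 224, 224, 224, 224, 224, 224, 224, 224, 224, 223, 224, 223, 223, 222, 223, 223, 223, 224, 223, 223, 223, 223, 226, 232, 129, 125, 126, 127, 132, 56, 54, 54, 53, 58, 128, 125, 125, 123, 123, 123, 124, 122, 123, 123, 123, 122, 123, 122, 121, 122]
230 [215, 217, 216, 216, 217, 215, 216, 216, 216, 216, 216, 216, 215, 215, 215, 215, 216, 215, 215, 215, 214, 215, 218, 219, 221, 203, 126, 124, 123, 123, 122, 123, 123, 123, 112, 110, 116, 113, 193, 199, 119
[... 3090 characters left out ...]
, 71, 71, 71, 71, 71, 72, 72, 72, 74, 74, 73, 74, 74, 74, 74, 75, 75, 74, 75, 74, 74, 75, 74, 76]
180 [76, 77, 82, 103, 120, 122, 122, 122, 123, 124, 124, 124, 123, 122, 123, 122, 121, 121, 122, 120, 121, 121, 121, 122, 121, 121, 122, 122, 122, 123, 122, 123, 123, 124, 124, 124, 125, 126, 126, 125, 125, 126, 124, 123, 120, 116, 118, 118, 118, 118, 117, 116, 116, 118, 116, 116, 116, 117, 117, 118] [129, 128, 127, 126, 124, 122, 122, 122, 120, 121, 119, 119, 118, 116, 116, 115, 114, 113, 113, 115, 109, 112, 131, 129, 130, 130, 131, 130, 130, 131, 130, 131, 130, 130, 129, 124, 184, 231, 226, 225, 224, 223, 221, 220, 220, 219, 218, 218, 216, 216, 216, 219, 221, 223, 225, 226, 227, 228, 229, 229]
```

Run:
```python
from h import *
import pickle
m,f=pickle.load(open("p2.pkl","rb"));Rp=Ro.from_euler("ZY",[-1.25,-18],degrees=True);n=Rp.apply([0,0,1])
o=np.array([456.4,88.3,51.4])-Rp.apply([50,0,0]);S=lambda X:Rp.inv().apply(X-o)
print(S(onplane(m,[[165,166],[330,166.2]],o,n)))
for h,r in((7.4,163.8),(7,163.8),(17.4,168.6)): print(h,S(onplane(m,[[215,r],[290,r]],o+h*n,n)))
```

```text
[[ 49.41 -47.65   0.  ]
 [ 49.52  43.17   0.  ]]
7.4 [[ 47.05 -19.27   7.4 ]
 [ 47.06  20.27   7.4 ]]
7 [[ 47.11 -19.31   7.  ]
 [ 47.12  20.31   7.  ]]
17.4 [[ 47.94 -18.2   17.4 ]
 [ 47.94  19.18  17.4 ]]
```

```bash
python3 drive.py '-2.3 -0.2 -0.2 0 0 0;0 0 0.5 0 0 0;0 0 0 0 0 0;0 0 0 0 0 0' && python3 drive.py '0 0 0.3 0 0 0;0 0 0 0 0 0;0 0 0 0 0 0'
python3 - <<'E'
from h import *
m,f=snap("p3");Rp=Ro.from_euler("ZY",[-1.25,-18],degrees=True);p,R=tool()
o=np.array([456.4,88.3,51.4])-Rp.apply([50,0,0]);print("tcp",Rp.inv().apply(p-o))
g=cv2.cvtColor(f,6)
for c in(170,252,280,330): print(c,g[150:180,c].tolist())
for r in(150,172): print(r,g[r,180:205].tolist(),g[r,300:325].tolist())
E
```

```text
time_s: 12.45
ee_pos: [495.2, 86.7, 71.0]
ee_rot: [-180.0, 14.3, 178.8]
force: [0.7, -0.3, 0.2]
gripper_width: 59.7
gripper_force: 15.0
time_s: 12.75
ee_pos: [495.2, 86.7, 70.9]
ee_rot: [-180.0, 14.3, 178.8]
force: [-1.2, 0.5, 3.4]
gripper_width: 59.8
gripper_force: 15.0
tcp [92.97 -0.81  6.49]
170 [221, 222, 222, 222, 221, 221, 222, 223, 230, 104, 49, 52, 51, 49, 75, 125, 125, 123, 122, 122, 121, 121, 120, 120, 121, 120, 121, 120, 120, 120]
252 [216, 216, 221, 125, 122, 123, 124, 123, 123, 122, 122, 121, 121, 121, 114, 118, 124, 113, 111, 122, 122, 122, 121, 120, 120, 119, 119, 119, 118, 118]
280 [231, 132, 129, 130, 130, 130, 129, 130, 130, 128, 128, 128, 128, 128, 126, 131, 120, 111, 105, 122, 123, 122, 121, 121, 121, 121, 121, 120, 119, 120]
330 [226, 226, 226, 226, 225, 225, 225, 226, 227, 233, 123, 82, 82, 80, 111, 230, 226, 225, 224, 224, 224, 224, 224, 224, 224, 224, 223, 223, 223, 223]
150 [222, 222, 224, 223, 224, 224, 225, 225, 225, 224, 224, 224, 226, 206, 121, 140, 190, 218, 217, 215, 215, 214, 215, 215, 215] [130, 125, 125, 124, 176, 221, 216, 214, 212, 190, 127, 127, 187, 233, 234, 233, 232, 230, 229, 229, 229, 230, 229, 228, 228]
172 [122, 122, 123, 123, 124, 125, 125, 126, 127, 125, 125, 125, 124, 121, 116, 116, 116, 116, 116, 115, 115, 116, 116, 113, 113] [120, 119, 119, 117, 116, 116, 116, 115, 114, 114, 116, 112, 118, 132, 131, 130, 130, 131, 130, 131, 130, 129, 129, 133, 132]
```

There's contact (3.4 N), the butt edge is on the line, and it's centred within 0.3 mm. I release and lift straight off.

```bash
python3 drive.py '0 0 0 0 0 0;0 0 0 0 0 0;0 0 0 0 0 0;0 0 0 0 0 0' 68 && python3 drive.py '0 0 -10 0 0 0;0 0 -15 0 0 0;0 0 -25 0 0 0;0 0 -25 0 0 0;0 0 -25 0 0 0;0 0 0 0 0 0;0 0 0 0 0 0'
python3 - <<'E'
from h import *
m,f=snap("r1");g=cv2.cvtColor(f,6);print(env.state()["ee_pos"])
cv2.imwrite("pics/r1z.png",cv2.resize(f[60:260,120:385],None,fx=3,fy=3,interpolation=cv2.INTER_CUBIC))
for c in(190,195,235,252,270,308,315): print(c,g[120:215,c].tolist())
E
```

```text
time_s: 13.2
ee_pos: [495.1, 86.6, 70.4]
ee_rot: [-180.0, 14.3, 178.8]
force: [-0.1, -0.1, -0.1]
gripper_width: 68.0
gripper_force: 0.0
time_s: 13.9
ee_pos: [470.4, 87.2, 168.1]
ee_rot: [180.0, 14.4, 178.8]
force: [-0.5, -0.7, 0.4]
gripper_width: 67.8
gripper_force: 0.0
[469.99  87.1  167.16]
190 [122, 121, 121, 120, 121, 120, 120, 121, 120, 119, 120, 120, 120, 121, 125, 53, 36, 34, 94, 121, 120, 119, 117, 118, 118, 118, 118, 118, 117, 118, 117, 118, 117, 117, 117, 117, 117, 117, 117, 117, 117, 117, 117, 117, 116, 115, 116, 116, 117, 116, 116, 117, 117, 117, 118, 116, 117, 118, 118, 118, 117, 117, 116, 117, 118, 118, 118, 118, 118, 118, 118, 118, 125, 51, 39, 37, 93, 121, 120, 118, 120, 119, 120, 120, 119, 117, 112, 218, 214, 212, 213, 210, 209, 210, 161]
195 [117, 117, 118, 119, 118, 118, 118, 117, 118, 117, 118, 117, 117, 119, 122, 53, 39, 36, 92, 118, 117, 116, 115, 116, 116, 115, 115, 114, 115, 115, 115, 115, 114, 116, 115, 116, 116, 114, 116, 115, 115, 115, 115, 115, 116, 116, 115, 116, 114, 116, 116, 115, 116, 116, 116, 116, 117, 116, 117, 116, 117, 117, 118, 117, 117, 118, 119
[... 1828 characters left out ...]
3, 213, 213, 213, 213, 213, 213, 212, 213, 213, 213, 212, 212, 212, 212, 211, 212, 211, 212, 212, 211, 212, 213, 219, 150, 77, 72, 141, 218, 215, 213, 212, 212, 212, 213, 212, 213, 212, 213, 212, 212, 213, 213, 213, 213, 214]
315 [225, 224, 225, 225, 226, 226, 225, 225, 225, 225, 225, 226, 225, 226, 232, 162, 78, 72, 153, 230, 227, 226, 225, 226, 225, 226, 225, 226, 226, 226, 225, 226, 226, 226, 226, 226, 226, 226, 226, 226, 226, 226, 226, 226, 226, 227, 226, 226, 226, 227, 176, 225, 226, 226, 227, 227, 227, 227, 227, 228, 228, 228, 228, 227, 228, 228, 228, 228, 227, 226, 232, 231, 234, 179, 83, 76, 143, 226, 223, 222, 218, 217, 215, 213, 216, 217, 208, 208, 207, 206, 210, 227, 226, 230, 83]
```

Run:
```python
from h import *
import pickle
m,f=pickle.load(open("r1.pkl","rb"));Rp=Ro.from_euler("ZY",[-1.25,-18],degrees=True);n=Rp.apply([0,0,1]);g=cv2.cvtColor(f,6)
o=np.array([456.4,88.3,51.4])-Rp.apply([50,0,0]);S=lambda X:Rp.inv().apply(X-o)
print("l1",S(onplane(m,[[190,136.6],[312,136.7]],o,n)),"l2",S(onplane(m,[[190,194.6],[312,194.7]],o,n)))
print("butt",S(onplane(m,[[270,135.7]],o+7*n,n)),S(onplane(m,[[270,138.9]],o+17*n,n)))
for r in(128,145,160,180): print(r,g[r,200:225].tolist(),g[r,282:302].tolist())
# short shingle pickup target
Rs=Ro.from_euler("xyz",[180,0,78.1],degrees=True);delta([435,-138.2,130],Ro.from_euler("xyz",[180,0,178.75],degrees=True));delta([435,-138.2,130],Rs)
```

```text
l1 [[ 49.54 -51.7    0.  ]
 [ 49.63  50.24  -0.  ]] l2 [[ 99.49 -53.81   0.  ]
 [ 99.6   52.26  -0.  ]]
butt [[48.31 14.76  7.  ]] [[50.1  14.25 17.  ]]
128 [117, 117, 118, 118, 118, 118, 119, 120, 120, 121, 121, 120, 121, 120, 120, 117, 114, 118, 116, 115, 116, 116, 116, 118, 118] [221, 221, 220, 218, 215, 213, 206, 207, 223, 225, 226, 226, 226, 226, 227, 228, 227, 226, 226, 226]
145 [115, 115, 115, 116, 116, 116, 117, 117, 118, 120, 119, 118, 118, 118, 116, 114, 111, 112, 112, 111, 111, 110, 110, 111, 112] [219, 217, 215, 213, 210, 209, 213, 205, 198, 226, 226, 226, 226, 226, 227, 226, 226, 226, 226, 225]
160 [115, 115, 115, 115, 115, 115, 115, 117, 117, 117, 118, 117, 117, 117, 116, 113, 110, 109, 110, 110, 110, 111, 110, 110, 110] [219, 217, 214, 212, 209, 208, 204, 209, 225, 226, 226, 226, 226, 226, 227, 226, 226, 226, 226, 225]
180 [116, 116, 117, 115, 115, 116, 115, 118, 117, 117, 119, 118, 118, 116, 116, 116, 115, 111, 111, 110, 110, 111, 112, 112, 113] [218, 217, 214, 213, 210, 207, 203, 210, 226, 226, 226, 226, 226, 226, 226, 225, 225, 225, 223, 223]
d tool [  38.34 -226.     28.64] rotvec [-0.01 14.27  0.01]
d tool [  38.34 -226.     28.64] rotvec [ 12.52  10.4  100.08]
```

The long shingle lies within about 0.6 mm of the line, centred to 0.2 mm. Next is the short shingle.

```bash
python3 drive.py '0 0 0 0 7.15 0;0 0 0 0 7.15 0;4.9 -37.8 0 0 0 0;4.9 -37.8 0 0 0 0;4.9 -37.8 0 0 0 0;4.9 -37.8 0 0 0 0;4.9 -37.8 0 0 0 0;4.9 -37.7 0 0 0 0' 78 && python3 drive.py '0 0 0 0 0 7.79;0 0 0 0 0 7.79;0 0 0 0 0 7.79;0 0 0 0 0 7.79;0 0 0 0 0 7.79;0 0 0 0 0 7.79;0 0 0 0 0 7.79;0 0 0 0 0 7.79' && python3 drive.py '0 0 10 0 0 7.79;0 0 10 0 0 7.79;0 0 10 0 0 7.79;0 0 10 0 0 7.79;0 0 10 0 0 7.79;0 0 0 0 0 0;0 0 0 0 0 0'
python3 - <<'E'
from h import *
m,f=snap("s1");delta([435.7,-139,2.2],Ro.from_euler("xyz",[180,0,77.5],degrees=True))
g=cv2.cvtColor(f,6);h=cv2.cvtColor(f,40)
P=proj(m,[[442.3+s*.976*30,-109.2-s*.216*30,z] for s in(-1,1) for z in(0,10)]);print(P)
for c in(225,252,280): print(c,[tuple(h[r,c].tolist()) for r in range(140,215,3)])
E
```

```text
time_s: 14.75
ee_pos: [435.1, -140.2, 166.1]
ee_rot: [180.0, -0.2, 178.8]
force: [0.7, -0.9, -0.3]
gripper_width: 78.1
gripper_force: 0.0
time_s: 15.55
ee_pos: [435.5, -138.7, 166.0]
ee_rot: [-179.9, -0.1, 116.1]
force: [0.1, -0.6, 1.3]
gripper_width: 77.9
gripper_force: 0.0
time_s: 16.25
ee_pos: [435.7, -138.8, 116.7]
ee_rot: [-179.9, -0.0, 77.6]
force: [0.4, 0.8, 0.2]
gripper_width: 77.8
gripper_force: 0.0
d tool [ -0.22  -0.3  115.04] rotvec [-0.04  0.    0.12]
[[217.82 151.43]
 [216.62 153.58]
 [286.89 151.6 ]
 [288.04 153.76]]
225 [(16, 112, 216), (16, 111, 215), (16, 115, 210), (16, 117, 203), (15, 149, 198), (23, 114, 253), (23, 115, 253), (23, 115, 253), (23, 115, 253), (23, 117, 253), (23, 118, 253), (23, 119, 253), (22, 118, 252), (22, 119, 252), (22, 120, 252), (22, 120, 252), (22, 122, 251), (22, 123, 251), (21, 123, 251), (22, 125, 251), (21, 125, 251), (22, 123, 251), (21, 123, 251), (22, 123, 251), (22, 122, 251)]
252 [(16, 108, 226), (16, 112, 223), (16, 114, 215), (16, 115, 212), (15, 149, 202), (21, 125, 251), (21, 126, 251), (21, 125, 251), (21, 123, 251), (22, 123, 251), (21, 120, 252), (22, 121, 252), (22, 121, 252), (22, 121, 252), (22, 119, 252), (22, 119, 253), (22, 120, 252), (22, 120, 252), (22, 120, 252), (22, 119, 252), (22, 118, 252), (22, 121, 253), (22, 121, 252), (22, 120, 252), (22, 120, 252)]
280 [(16, 111, 219), (17, 113, 216), (16, 114, 212), (16, 114, 208), (16, 147, 227), (22, 121, 252), (22, 120, 252), (22, 120, 252), (22, 120, 252), (22, 119, 252), (22, 120, 252), (23, 119, 253), (22, 119, 253), (23, 119, 253), (23, 119, 253), (23, 119, 253), (23, 118, 253), (23, 117, 253), (23, 117, 253), (23, 117, 253), (23, 115, 253), (23, 115, 253), (23, 115, 253), (23, 118, 253), (23, 115, 253)]
```

The butt edge is seen at rows 151–154, level across the columns, exactly as predicted. I descend and grip.

```bash
python3 drive.py '0 -0.3 30 0 0 0;0 0 30 0 0 0;0 0 30 0 0 0;0 0 15 0 0 0;0 0 7 0 0 0;0 0 2 0 0 0;0 0 0 0 0 0;0 0 0 0 0 0' && python3 drive.py '0 0 0 0 0 0;0 0 0 0 0 0;0 0 0 0 0 0;0 0 0 0 0 0;0 0 0 0 0 0;0 0 0 0 0 0' 50 15
```

```text
time_s: 17.1
ee_pos: [436.7, -139.1, 4.4]
ee_rot: [179.9, 0.0, 77.5]
force: [-0.4, 0.4, -0.1]
gripper_width: 78.0
gripper_force: 0.0
time_s: 17.7
ee_pos: [436.0, -138.9, 3.9]
ee_rot: [180.0, 0.0, 77.5]
force: [-0.4, -1.3, 5.0]
gripper_width: 59.4
gripper_force: 15.0
```

```bash
python3 drive.py '0 0 -10 0 0 0;0 0 -25 0 0 0;0 0 -35 0 0 0;0 0 -35 0 0 0;0 0 -35 0 0 0;0 0 0 0 0 0;0 0 0 0 0 0'
python3 - <<'E'
from h import *
m,f=snap("g2");g=cv2.cvtColor(f,6);p,R=tool();nt=R.apply([0,0,1])
for c in(225,252,280): print(c,g[165,c],g[140:195,c].tolist())
Rp=Ro.from_euler("ZY",[-1.25,-18],degrees=True);o=np.array([456.4,88.3,51.4])-Rp.apply([50,0,0])
Rs=Ro.from_euler("ZY",[-1.25,-10.8],degrees=True);T=o+Rp.apply([100,0,10.5])+Rs.apply([30,0,3.9]);print("T",T)
delta(T+[0,0,70])
print(R.inv().apply(onplane(m,[[252,r] for r in(170,175,180,185)],p+R.apply([0,0,3.9]),nt)-p))
E
```

```text
time_s: 18.4
ee_pos: [436.0, -138.8, 144.2]
ee_rot: [179.9, 0.0, 77.5]
force: [0.6, -0.7, -0.2]
gripper_width: 59.8
gripper_force: 15.0
225 163 [177, 175, 173, 170, 170, 168, 168, 168, 167, 169, 170, 172, 172, 173, 172, 170, 169, 168, 167, 164, 164, 161, 160, 160, 162, 163, 163, 164, 164, 167, 168, 171, 171, 174, 175, 178, 179, 182, 186, 189, 193, 198, 199, 199, 199, 199, 200, 206, 213, 201, 181, 177, 186, 212, 230]
252 161 [182, 180, 176, 175, 175, 174, 173, 173, 173, 173, 173, 171, 171, 171, 170, 171, 171, 171, 172, 172, 171, 171, 168, 166, 165, 161, 158, 160, 160, 163, 164, 166, 167, 169, 171, 172, 174, 173, 173, 172, 171, 173, 173, 174, 176, 178, 178, 189, 185, 162, 158, 182, 198, 198, 223]
280 167 [182, 181, 182, 183, 184, 184, 181, 178, 177, 175, 172, 171, 170, 167, 165, 162, 165, 166, 170, 169, 172, 170, 170, 167, 167, 167, 167, 167, 167, 166, 170, 172, 173, 173, 174, 179, 181, 186, 189, 192, 191, 192, 191, 192, 192, 191, 191, 195, 182, 183, 200, 209, 213, 205, 220]
T [529.43  86.71  86.29]
d tool [240.29  43.22 -13.21] rotvec None
[[40.49  0.97  3.9 ]
 [37.71  0.97  3.9 ]
 [34.91  0.97  3.9 ]
 [32.08  0.97  3.9 ]]
```

```bash
python3 drive.py '0 0 -2 0 0 -7.79;0 0 -2 0 0 -7.79;0 0 -2 0 0 -7.79;0 0 -2 0 0 -7.79;0 0 -2 0 0 -7.79;0 0 -2 0 0 -7.79;0 0 0 0 0 -7.79;0 0 0 0 0 -7.79' && python3 drive.py '0 0 0 0 0 -7.79;0 0 0 0 0 -7.79;0 0 0 0 0 -7.79;0 0 0 0 0 -7.79;0 0 0 0 0 -7.79;-22 57 0 0 0 0;-22 57 0 0 0 0;-22 57 0 0 0 0' && python3 drive.py '-12 35 0 0 0 0;-10 28 0 0 0 0;0 0 0 0 -5.4 0;0 0 0 0 -5.4 0;0 0 0 0 0 0;0 0 0 0 0 0'
python3 - <<'E'
from h import *
Rt=Ro.from_euler("ZY",[-1.25,-10.8],degrees=True)*Ro.from_matrix(np.diag([-1.,1,-1]))
delta([529.4,86.7,101.3],Rt)
E
```

```text
time_s: 19.25
ee_pos: [434.7, -138.4, 153.8]
ee_rot: [-179.9, -0.2, 140.1]
force: [0.6, 0.4, -0.6]
gripper_width: 59.9
gripper_force: 15.0
time_s: 20.05
ee_pos: [492.2, 1.2, 153.8]
ee_rot: [-180.0, -0.2, 178.7]
force: [1.6, -1.3, -0.2]
gripper_width: 59.6
gripper_force: 15.0
time_s: 20.65
ee_pos: [515.6, 62.4, 154.6]
ee_rot: [-180.0, 10.6, 178.8]
force: [0.6, 0.8, 0.1]
gripper_width: 59.8
gripper_force: 15.0
d tool [-3.24 24.58 54.83] rotvec [-0.02 -0.18  0.02]
```

```bash
python3 drive.py '-1.6 12.3 0 0 0 0;-1.6 12.3 0 0 0 0;0 0 20 0 0 0;0 0 20 0 0 0;0 0 14 0 0 0;0 0 0 0 0 0;0 0 0 0 0 0;0 0 0 0 0 0'
python3 - <<'E'
from h import *
Rt=Ro.from_euler("ZY",[-1.25,-10.8],degrees=True)*Ro.from_matrix(np.diag([-1.,1,-1]))
delta([529.4,86.7,86.3],Rt)
m,f=snap("p4");g=cv2.cvtColor(f,6)
Rp=Ro.from_euler("ZY",[-1.25,-18],degrees=True);o=np.array([456.4,88.3,51.4])-Rp.apply([50,0,0])
print("pred l2",proj(m,o+Rp.apply([[100,-45,0],[100,45,0]])),"pred long sides",proj(m,o+Rp.apply([[85,-30,11],[85,30,11]])))
for c in(170,185,200,225,252,280,300,325): print(c,g[120:205,c].tolist())
for r in(150,193): print(r,g[r,180:215].tolist(),g[r,290:330].tolist())
E
```

```text
time_s: 21.45
ee_pos: [530.9, 87.3, 103.9]
ee_rot: [180.0, 10.9, 178.8]
force: [0.6, -0.8, -0.4]
gripper_width: 59.6
gripper_force: 15.0
d tool [ 4.84 -0.59 17.03] rotvec [0.02 0.09 0.02]
pred l2 [[176.96 169.32]
 [322.41 169.32]] pred long sides [[197.7  145.58]
 [301.37 145.58]]
170 [223, 223, 223, 223, 223, 223, 223, 223, 223, 223, 223, 223, 223, 224, 223, 224, 224, 223, 223, 223, 223, 223, 224, 223, 224, 224, 224, 224, 224, 224, 223, 223, 224, 224, 224, 224, 224, 224, 225, 231, 127, 122, 125, 124, 126, 127, 103, 47, 46, 45, 53, 127, 125, 124, 124, 123, 123, 123, 122, 122, 122, 122, 122, 122, 122, 121, 122, 122, 122, 121, 122, 121, 121, 120, 122, 121, 120, 121, 120, 120, 120, 120, 121, 120, 121]
185 [222, 222, 222, 223, 222, 223, 222, 222, 222, 222, 222, 222, 222, 223, 222, 222, 222, 222, 222, 222, 222, 222, 222, 222, 222, 222, 222, 222, 222, 223, 222, 222, 222, 222, 222, 222, 222, 222, 222, 222, 223, 229, 126, 123, 124, 127, 104, 52, 51, 52, 57, 125, 125, 123, 122, 122, 123, 122, 122, 122, 122, 122, 122, 121, 121, 120, 120, 120, 121, 121, 120, 120, 120, 120, 120, 118, 120, 119, 1
[... 2669 characters left out ...]
27, 209, 123, 127, 129, 128, 125, 147, 200, 221, 215, 214, 214, 213, 214, 214, 215, 215, 215, 214, 215, 214, 214, 213] [224, 224, 223, 223, 222, 220, 218, 217, 214, 212, 207, 202, 214, 227, 227, 228, 228, 228, 228, 228, 228, 228, 227, 227, 226, 226, 226, 226, 225, 224, 223, 222, 220, 220, 219, 217, 217, 215, 215, 214]
193 [120, 120, 120, 120, 120, 120, 119, 120, 120, 120, 121, 121, 122, 123, 118, 111, 112, 109, 110, 109, 109, 109, 109, 108, 107, 107, 110, 111, 112, 114, 114, 114, 116, 115, 117] [113, 113, 115, 116, 115, 117, 117, 118, 116, 118, 117, 117, 118, 119, 119, 120, 119, 118, 117, 129, 192, 230, 226, 224, 224, 224, 224, 222, 221, 221, 219, 219, 217, 217, 215, 213, 213, 212, 212, 215]
```

Run:
```python
from h import *
import pickle
m,f=pickle.load(open("p4.pkl","rb"));p,R=tool();Rp=Ro.from_euler("ZY",[-1.25,-18],degrees=True);n=Rp.apply([0,0,1])
o=np.array([456.4,88.3,51.4])-Rp.apply([50,0,0]);S=lambda X:Rp.inv().apply(X-o);nt=R.apply([0,0,1])
print("l2",S(onplane(m,[[180,168.5],[325,168.5]],o,n)))
print("long",S(onplane(m,[[198.3,150],[302,150]],o+13*n,n)))
for r,z in((188,3.9),(193.3,-6.1)):
    B=onplane(m,[[194,r],[309.5,r]],p+R.apply([0,0,z]),nt);print("butt",S(B),R.inv().apply(B-p))
print("tcp",S(p))
```

```text
l2 [[ 99.49 -43.1    0.  ]
 [ 99.49  46.59   0.  ]]
long [[ 87.44 -29.4   13.  ]
 [ 87.44  30.13  13.  ]]
butt [[107.26 -30.08  26.79]
 [107.26  32.65  26.82]] [[ 29.55 -30.51   3.9 ]
 [ 29.54  32.21   3.9 ]]
butt [[108.36 -28.4   36.73]
 [108.36  30.99  36.75]] [[ 29.67 -28.84  -6.1 ]
 [ 29.66  30.56  -6.1 ]]
tcp [137.05   0.44  27.02]
```

```bash
python3 drive.py '3 -0.5 6 0 0 0;2 -0.4 6 0 0 0;0 0 3 0 0 0;0 0 0 0 0 0;0 0 0 0 0 0'
python3 - <<'E'
from h import *
m,f=snap("p5");p,R=tool();Rp=Ro.from_euler("ZY",[-1.25,-18],degrees=True)
o=np.array([456.4,88.3,51.4])-Rp.apply([50,0,0]);print("tcp",Rp.inv().apply(p-o))
g=cv2.cvtColor(f,6)
for c in(170,175,225,252,280,325,330): print(c,g[155:205,c].tolist())
for r in(160,193): print(r,g[r,180:215].tolist(),g[r,290:330].tolist())
E
```

```text
time_s: 22.0
ee_pos: [528.0, 85.9, 87.3]
ee_rot: [-180.0, 10.8, 178.8]
force: [-0.7, 0.2, -0.1]
gripper_width: 59.7
gripper_force: 15.0
tcp [129.39  -0.82  12.14]
170 [220, 219, 219, 219, 219, 219, 219, 218, 219, 220, 219, 220, 226, 122, 118, 120, 122, 121, 120, 120, 120, 120, 120, 119, 119, 119, 120, 126, 44, 42, 42, 38, 92, 120, 118, 118, 117, 117, 117, 118, 117, 116, 115, 116, 117, 116, 116, 115, 116, 116]
175 [220, 220, 220, 220, 220, 220, 220, 220, 220, 220, 220, 221, 227, 123, 119, 121, 122, 121, 121, 121, 121, 121, 120, 120, 119, 119, 121, 126, 46, 44, 44, 39, 95, 122, 119, 119, 118, 118, 118, 117, 118, 118, 117, 117, 117, 117, 116, 117, 117, 116]
225 [208, 208, 208, 208, 208, 208, 209, 213, 114, 110, 111, 112, 115, 118, 118, 117, 116, 117, 115, 116, 116, 114, 115, 115, 114, 113, 113, 114, 113, 113, 112, 112, 115, 116, 113, 107, 104, 107, 113, 121, 120, 121, 120, 120, 120, 120, 120, 120, 119, 118]
252 [214, 214, 213, 213, 213, 213, 213, 212, 213, 221, 124, 120, 123, 123, 122, 120, 120, 120, 120, 118, 118, 118, 118, 117, 117, 116, 116, 116, 115, 116, 114, 114, 114, 102, 95, 93,
[... 891 characters left out ...]
25, 127, 126, 127, 124, 135, 177, 208, 214, 213, 212, 211, 211, 211, 213, 212, 212, 213, 213, 212, 211, 211, 211, 211] [229, 228, 226, 225, 224, 223, 222, 221, 221, 220, 219, 217, 217, 215, 213, 212, 211, 204, 205, 232, 232, 233, 232, 230, 227, 226, 226, 226, 226, 225, 225, 225, 225, 225, 224, 224, 223, 221, 220, 220]
193 [118, 119, 119, 119, 119, 119, 119, 120, 121, 121, 122, 122, 121, 121, 117, 109, 112, 111, 110, 110, 109, 109, 108, 108, 106, 107, 110, 111, 113, 114, 114, 114, 115, 116, 117] [112, 112, 112, 114, 114, 114, 115, 116, 115, 115, 115, 115, 116, 116, 118, 117, 116, 116, 117, 119, 123, 126, 126, 126, 128, 127, 126, 121, 179, 229, 225, 224, 224, 222, 222, 221, 220, 219, 217, 216]
```

Run:
```python
from h import *
import pickle
m,f=pickle.load(open("p5.pkl","rb"));p,R=tool();Rp=Ro.from_euler("ZY",[-1.25,-18],degrees=True);n=Rp.apply([0,0,1])
o=np.array([456.4,88.3,51.4])-Rp.apply([50,0,0]);S=lambda X:Rp.inv().apply(X-o);nt=R.apply([0,0,1])
print("l2",S(onplane(m,[[172,185],[325,185.4]],o,n)))
print("long",S(onplane(m,[[196.5,160],[308.3,160]],o+14*n,n)))
for r,z in((187.8,3.9),(193.4,-6.1)):
    print("butt",S(onplane(m,[[194.3,r],[309.7,r]],p+R.apply([0,0,z]),nt)))
```

```text
l2 [[ 99.56 -46.27  -0.  ]
 [ 99.81  42.26  -0.  ]]
long [[ 83.99 -29.36  14.  ]
 [ 84.    29.83  14.  ]]
butt [[ 99.23 -31.3   12.01]
 [ 99.24  31.34  12.01]]
butt [[100.52 -29.64  21.93]
 [100.53  29.68  21.93]]
```

```bash
python3 drive.py '-0.6 0.1 1 0 0 0;0 0 0 0 0 0;0 0 0 0 0 0' && python3 drive.py '0 0 0.5 0 0 0;0 0 0 0 0 0;0 0 0 0 0 0'
python3 - <<'E'
from h import *
p,R=tool();Rp=Ro.from_euler("ZY",[-1.25,-18],degrees=True)
o=np.array([456.4,88.3,51.4])-Rp.apply([50,0,0]);print("tcp",Rp.inv().apply(p-o))
E
```

```text
time_s: 22.35
ee_pos: [528.8, 86.0, 86.6]
ee_rot: [-180.0, 10.8, 178.8]
force: [-0.1, -0.2, -0.3]
gripper_width: 60.0
gripper_force: 15.0
time_s: 22.65
ee_pos: [528.9, 86.0, 86.5]
ee_rot: [-180.0, 10.8, 178.8]
force: [-2.4, -0.9, 5.3]
gripper_width: 59.7
gripper_force: 15.0
tcp [129.79  -0.71  10.94]
```

Contact at 5.3 N. I release gently and back off, then check.

```bash
python3 drive.py '0 0 0 0 0 0;0 0 0 0 0 0;0 0 0 0 0 0;0 0 0 0 0 0' 68 && python3 drive.py '0 0 -10 0 0 0;0 0 -20 0 0 0;0 0 -30 0 0 0;0 0 -35 0 0 0;20 0 -30 0 0 0;40 0 0 0 0 0;0 0 0 0 0 0;0 0 0 0 0 0'
python3 - <<'E'
from h import *
m,f=snap("r2")
cv2.imwrite("pics/r2z.png",cv2.resize(f[20:270,120:385],None,fx=2.2,fy=2.2,interpolation=cv2.INTER_CUBIC))
E
```

```text
time_s: 23.05
ee_pos: [528.8, 86.0, 85.8]
ee_rot: [-180.0, 10.8, 178.8]
force: [-0.1, -0.8, -1.3]
gripper_width: 68.4
gripper_force: 0.0
time_s: 23.85
ee_pos: [446.1, 87.9, 198.4]
ee_rot: [180.0, 10.9, 178.8]
force: [0.8, -0.5, -0.1]
gripper_width: 67.7
gripper_force: 0.0
```

View pics/r2z.png

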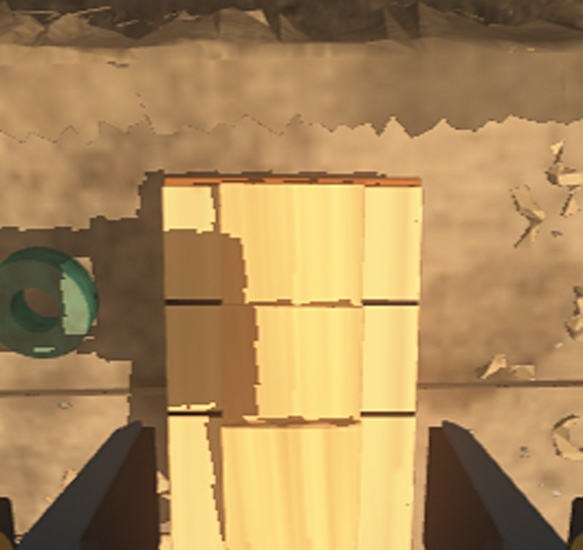

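The final view shows both courses lying centred: the long butt is at zoom row ~303 on line 1 (301), and the short butt is at ~418–426 by line 2 (413). I'll check the numbers.

Run:
```python
from h import *
import pickle
m,f=pickle.load(open("r2.pkl","rb"));Rp=Ro.from_euler("ZY",[-1.25,-18],degrees=True);n=Rp.apply([0,0,1]);g=cv2.cvtColor(f,6)
o=np.array([456.4,88.3,51.4])-Rp.apply([50,0,0])
print("pred bottoms/tops rows",proj(m,o+Rp.apply([[100,0,0],[100,0,10.5],[101.2,0,20.4],[50,0,0],[50,0,7],[50.6,0,17],[110,0,0]])))
for c in(200,230,245,252,265,280,295): print(c,g[150:162,c].tolist(),g[200:220,c].tolist())
for r in(170,218,222):print(r,g[r,205:235].tolist(),g[r,272:300].tolist())
```

```text
pred bottoms/tops rows [[251.78 208.42]
 [251.77 210.88]
 [251.76 214.62]
 [251.78 157.72]
 [251.78 158.27]
 [251.78 159.77]
 [251.77 218.25]]
200 [119, 118, 118, 119, 120, 125, 45, 38, 47, 121, 120, 118] [122, 122, 122, 119, 114, 232, 197, 49, 33, 189, 227, 224, 223, 223, 223, 223, 223, 223, 223, 223]
230 [114, 168, 169, 113, 113, 113, 114, 116, 105, 117, 117, 117] [117, 118, 117, 117, 117, 117, 117, 118, 114, 168, 117, 111, 108, 105, 177, 222, 220, 218, 218, 219]
245 [212, 211, 212, 212, 213, 216, 198, 122, 107, 169, 216, 214] [210, 210, 209, 210, 210, 209, 209, 210, 210, 216, 123, 114, 110, 132, 163, 216, 214, 214, 214, 214]
252 [214, 214, 213, 214, 214, 216, 173, 174, 115, 185, 221, 219] [213, 213, 213, 213, 212, 211, 212, 213, 218, 124, 121, 111, 101, 147, 162, 211, 211, 210, 210, 210]
265 [224, 224, 225, 225, 225, 226, 230, 135, 128, 175, 229, 222] [221, 221, 221, 222, 222, 222, 222, 222, 223, 228, 130, 119, 146, 186, 190, 224, 223, 223, 223, 222]
280 [218, 218, 218, 219, 218, 221, 222, 226, 170, 144, 215, 215] [214, 215, 213, 214, 214, 214, 214, 214, 217, 171, 158, 111, 110, 1
[... 383 characters left out ...]
17, 217, 213, 210, 209, 210, 208, 210, 225, 226, 226, 226, 226, 226, 225, 225, 225, 223, 222, 220, 219, 217]
218 [218, 218, 220, 220, 219, 220, 220, 223, 202, 116, 124, 125, 125, 123, 119, 157, 207, 215, 212, 210, 207, 209, 213, 217, 217, 218, 220, 222, 223, 223] [212, 212, 214, 216, 215, 215, 214, 213, 214, 215, 213, 212, 218, 225, 225, 225, 225, 225, 225, 223, 224, 223, 222, 220, 219, 217, 215, 213]
222 [219, 219, 220, 220, 220, 220, 219, 220, 224, 203, 118, 124, 126, 125, 120, 148, 200, 216, 212, 211, 209, 208, 211, 215, 217, 218, 219, 222, 223, 224] [213, 212, 213, 215, 215, 215, 214, 213, 214, 215, 214, 210, 213, 224, 225, 225, 225, 225, 225, 224, 223, 223, 222, 220, 218, 216, 215, 213]
```

```bash
python3 -c "
from workcell import env
print(env.job_done())"
```

```text
the job is handed in; nothing more can be done
None
```

I laid the long shingle and then the short one flat on their scribed lines, each about 0.5 mm or less off its line and square and centred above the eave shingle, then handed the job in at about 24 s; the hand-in returned no verdict.

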